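# Latch a covered well plate into the light stage and index it over the window

### The job

Load the covered six-well plate into the light stage: keep it flat and slide it along the ledge into the carriage, all the way to the back stop, so that its own front edge lifts the drop latch and the latch falls shut behind it; do not touch the latch yourself. Then pull the index knob up, move the carriage one notch over, so that the plate is above the light window, and let the plunger drop fully into that notch. Go no further than that notch and leave the other things on the desk where they are.

Things in the scene. Friction and masses are not known exactly. Their poses are not given: they have to be found in the camera images.
- base: Light stage, fixed on the desk: white lamp housing 404 x 150 mm, top at z 38 mm, with an aluminium loading ledge on the robot's side and a carriage on two rods. Origin on the desk, below the middle of the nest at the loading notch. +x: direction in which the plate is pushed in (roughly away from the robot); +y: direction in which the carriage travels; z up.
- ledge (a point): Middle of the flat top of the loading ledge, 58 mm above the desk; axes as the base's. At x = -121, y = 22 mm in the base's frame. The ledge is 142 mm long (x) and 195 mm wide (y), open at its left and front, and level with the carriage's floor, which begins 2 mm behind it.
- fence (a point): Middle of the inner face of the fence, at its foot; axes as the base's. A straight bar 10 mm high on the right (-y) side of the ledge, 140 mm long along x, its face looking to +y: at x = -122, y = -65.5 mm in the base's frame. It is in line with the nest's right rail: a plate lying against it (its centre 63.9 mm to +y of this face) runs straight into the nest.
- window (a point): Centre of the white opal light window, 50 mm (x) by 90 mm (y), in the housing's top, at x = 8, y = 75 mm in the base's frame. Partly hidden by the carriage at the start.
- plate_center (a point): Covered six-well plate: loose clear plastic box, 85.5 mm along its x, 127.8 mm along its y, 20 mm high, about 160 g, six round wells with leaf discs, flat lid. The point is its centre, 10 mm above its underside, with the plate's axes. Starts on the ledge, left of the fence, up to 0.15 rad askew, +x towards the carriage. Home when centred on nest_home. Pushed askew it jams in the mouth.
- nest_home (a point): Where the plate's centre belongs, 10 mm above the nest's floor (68 mm above the desk). Moves with the carriage; axes as the base's. The nest is 133 mm wide between 12 mm high rails with low flared mouths; the carriage's floor begins at x = -48 mm from here; the back stop, 16 mm high, has its face at x = +43.5 mm. With the latch down the plate has 2.5 mm of play.
- latch (a joint): Drop latch: a steel bail hinged 25 mm behind the nest's middle, 14 mm above its floor, with an arm beside each rail (a bar joins them behind the back stop) and at each arm's front end a sloped nose hanging over that end of the mouth. Angle in rad: 0 hanging shut, growing as both noses rise together. A plate passing below holds it at about 0.2; it falls by its own weight (60 g).
- nose_left (a point): Lower inner edge (rounded) of the latch's left nose. Shut, it is 44.5 mm to -x and 58 mm to +y of nest_home, 6 mm above the floor, and bars the mouth. The nose is 12 mm wide (y) and its slope rises towards the robot to 23 mm above the floor at x = -76 mm from nest_home; the gap between the two noses is 104 mm. Moves with the carriage.
- nose_right (a point): Lower inner edge (rounded) of the latch's right nose. Shut, it is 44.5 mm to -x and 58 mm to -y of nest_home, 6 mm above the floor, and bars the mouth. The nose is 12 mm wide (y) and its slope rises towards the robot to 23 mm above the floor at x = -76 mm from nest_home; the gap between the two noses is 104 mm. Moves with the carriage.
- carriage (a joint): Travel of the carriage along the base's +y in m. 0 = loading notch (start), 0.075 = next notch (plate over the light window), 0.150 = last notch. With the plunger in a notch it has about 1 mm of play either way; with the plunger up it slides with about 2 N.
- knob (a point): Index knob on the right (-y) end of the carriage: black, round, upright, 28 mm in diameter, 20 mm high. The point is on its axis, half-way up: 93 mm above the desk when down; x = -38, y = -128 mm from nest_home. Beneath it a steel bush 18 mm in diameter (collar 24 mm) rises to 80 mm above the desk. Moves with the carriage.
- plunger (a joint): Height in m by which the index knob is pulled up; 0 = pin fully down in a notch, stop at 0.012. The spring presses it down with 3.6 N at 0 and 7.2 N at 0.012. The pin is clear of the notches above 0.009; let go between notches it rests on the bar at about 0.0085 and drops into the next notch that it meets.
- dish_a: Bystander: petri dish, 90 mm in diameter, 15 mm high; origin at the centre of its underside.
- dish_b: Bystander: a second petri dish of the same size.
- lens_cap_a: Bystander: round black lens cap, 44 mm in diameter, 20 mm high; origin under its centre.
- lens_cap_b: Bystander: a second lens cap of the same size.
- marker: Bystander: marker pen, 135 mm long along its x, 13 mm thick; origin under its middle.
- tweezers: Bystander: steel tweezers, 120 mm long along their x, 6 mm high; origin under the middle.
- wash_bottle: Bystander: pale plastic bottle, 60 mm in diameter, 140 mm tall; origin under its centre.
- specimen_jar: Bystander: clear jar, 60 mm in diameter, 75 mm tall; origin under its centre.
Not all that is in view belongs to the job. Leave any purple or yellow look-alike of the part that bears plate_center alone.

How it is judged:
On the way, in this order (a step that is already met when the one before it is completed fails the run):
1. the plate, flat in the mouth of the nest, has lifted the drop latch (value of joint latch above 0.1 rad and x of plate_center in the frame of nest_home between -0.11 and 0 m), for 0.05 s.
2. the plate is home in the nest and the latch has fallen shut behind it (value of joint latch below 0.03 rad and x of plate_center in the frame of nest_home between -0.004 and 0.004 m), for 0.2 s.
3. the index knob is pulled up out of the loading notch (value of joint plunger above 0.0075 m and value of joint carriage below 0.01 m), for 0.05 s.
4. the carriage is in the next notch with the plunger down in it (value of joint plunger below 0.002 m and value of joint carriage between 0.0725 and 0.0775 m), for 0.2 s.
At the end, for the whole second after the job is handed in: The plate lies flat and still in the nest, its centre within 4 mm of home lengthwise and 5 mm sideways, the latch hangs shut behind it (below 0.03 rad), the carriage is within 2.5 mm of the next notch (75 mm) and the plunger is down in it (below 2 mm) (all of step 2 and all of step 4 and y of plate_center in the frame of nest_home between -0.005 and 0.005 m and z of plate_center in the frame of nest_home below 0.003 m and angle between plate_center's own z axis and vertical below 0.05 rad and linear speed of plate below 0.02 m/s); the robot touches nothing.
It fails at once if the robot touched the drop latch (contact force between any of the fingers, the arm and latch above 0.5 N).
It fails at once if the plate was lifted off the ledge or tipped (height (world z) of plate_center above 0.083 m or angle between plate_center's own z axis and vertical above 0.2 rad).
It fails at once if the carriage went on past the next notch (value of joint carriage above 0.1 m).
It fails at once if a bystander was moved more than 30 mm (distance of any of dish_a, dish_b, lens_cap_a, lens_cap_b, marker, tweezers, wash_bottle, specimen_jar from where it was at the start of the episode above 0.03 m).
It also fails if it takes over 58 s, if anything falls off the work surface, if the arm or the gripper's body presses on something with over 40 N, if the wrist force passes 120 N, or if a joint passes its speed limit or range.

### The arm

A 6-joint arm with a two-finger parallel gripper is mounted at the origin on the work surface. World frame = base frame: x ahead of the robot, y to its left, z up, the work surface at z = 0. Lengths are in m, angles in rad, forces in N, time in s.
With the tool pointing down it reaches from about 0.35 to 0.775 m from the base axis. Payload 5.5 kg.
Tool frame: the origin (TCP) lies at the very end of the fingers, on their centre line; the grasp point (between the pads) lies env.grasp_offset behind it (env.grasp_offset is the distance from the TCP to the grasp point, in m); x points along the fingers, y is the direction in which the jaws open and shut, and the axes are right-handed (so a half turn about x gives the same grasp; the last joint's range is limited). The gripper opens to 85 mm and grips with 20 to 120 N. Pads are 22 mm wide; open, the fingers measure 114 mm over their backs; the gripper's body (76 mm by 85 mm) begins 54 mm behind the grasp point. The pads swing forward as they close: fully open they stand 13 mm farther back than shut.
Start: joints at [-1.292, 0.313, 0.046, 1.304, 0, 1.431], TCP at [0.234, -0.525, 0.231] pointing down, gripper open.
Joint ranges: [-2.76, 2.76], [-0.86, 1.69], [-1.03, 1.26], [-2.2, 2.34], [-1.47, 1.5], [-3.14, 3.14]. Speed limits (rad/s): [2.57, 2.57, 3.14, 3.14, 3.14, 3.14].

### API

Orientations are given as a unit quaternion [w, x, y, z].
In Python, from workcell import get_state, viewer, job, env gives the robot as it stands.
- The arm moves only by the tool send_rows, never from a script. Its argument "plan" is a list of rows, each a list of 6 numbers: the shift along the tool's x, y, z in mm, then the turn, a rotation vector about the tool's x, y, z in degrees. A call has exactly 10 rows; each row is the pose to reach, as a shift and turn from the pose commanded when the call began, along the tool's axes at that moment; what a row does not reach only later rows make up. A row lasts 1/8 s, in which the tool goes at most 62.5 mm and 10.7 degrees, less where a joint would pass 70% of its speed; a pose out of reach is approached as far as the arm can. A call with a gripper value outside its range is refused whole. "claw" is the finger opening in mm, from 0 to 85.4, set as the call begins (left out, the last holds). The fingers move at their own pace and stop on an object; "newtons" is the grip in N (left out, the last holds). Time passes only in rows, so rows that repeat a pose let the fingers close, or fill a call up. It gives the time, the measured TCP pose, the force and the opening at its end, in the units of the state.
- get_state(): the state, without advancing time (a new reading comes with each control period).
- viewer.read_camera(name): name is "scene" or "side" or "wrist"; returns a dict with "frame" (400x640x3 uint8, blue, green, red), "mtx" (3x3 intrinsics, pixels), "rvec" (rotation vector, rad) and "tvec" (3), from world to camera coordinates, as OpenCV has them. Camera axes: x right, y down, z forward; pixel columns grow to the right and rows downward; lengths in m; the calibration is good to about 2 mm. A picture is of the moment at which its call begins. There is no depth.
- job.hand_in(): hands the job in, once; it reports no verdict.
The state is a dict: "clock": time; "joint_pos": joint angles; "qvel": joint speeds; "tau": joint torques, N m; "tcp_pos": TCP position; "orientation": TCP orientation; "wrist_force": force on the tool from outside, world axes, zero at the start; "ft_torque": the same for the moment, N m; "finger_gap": finger opening in m.
Only numpy, scipy, OpenCV 4.12 (cv2) and the standard library are available. Lean on these libraries where they do the work, as an engineer would, in place of code of your own. Each camera call takes 0.05 s, during which the arm holds its last target.

## Working session

There is one attempt and no reset: what is moved stays moved. The work goes in short steps, Python scripts to look and compute and a tool call to move; the robot and the scene stay as the last step left them, time stands still between calls to the robot, and variables do not carry over. Pictures are saved under pics/ and viewed, and the job is handed in when it is done.

Besides the shell and the picture viewer there is one more tool, called after "Request:" as name(argument=value, ...), one argument or row to a line, values as JSON. send_rows: Moves the arm, as the interface text tells. Its arguments: {"type":"object","properties":{"plan":{"type":"array"},"claw":{"type":"number"},"newtons":{"type":"number"}},"required":["plan"]}

```bash
ls; mkdir -p pics
python3 - <<'E'
from workcell import get_state, viewer, job, env
import cv2
print(get_state(), env.grasp_offset)
for n in ["scene","side","wrist"]:
    d=viewer.read_camera(n); cv2.imwrite(f"pics/{n}0.png",d["frame"]); print(n,d["mtx"].tolist(),d["rvec"],d["tvec"])
E
```

```text
pics
{'clock': 0.0, 'joint_pos': array([-1.29160255e+00,  3.14021863e-01,  4.49674761e-02,  1.30360105e+00,
        8.44439226e-06,  1.43119474e+00]), 'qvel': array([ 0.0003248 ,  0.0012874 , -0.00181862, -0.00071937,  0.00051858,
        0.00142786]), 'tau': array([-5.64407728e-04, -4.80627716e+01,  2.98533654e+01,  1.92578364e-02,
       -1.50359106e-04,  4.77787111e-06]), 'tcp_pos': array([ 0.2336785 , -0.52480974,  0.23039196]), 'orientation': array([-0.14633087, -0.69161779, -0.14764267,  0.69170351]), 'wrist_force': array([ 0.23810941, -0.28283612, -0.12702936]), 'ft_torque': array([-0.04261486, -0.01280055,  0.02976191]), 'finger_gap': 0.08540523477496843} 0.0187
scene [[401.6203063097143, 0.0, 312.79196594926157], [0.0, 401.6203063097143, 202.14243084245783], [0.0, 0.0, 1.0]] [ 2.20638829  0.47869181 -0.26043372] [-0.40946426 -0.02055991  1.53374598]
side [[401.07468898708925, 0.0, 319.3732967318856], [0.0, 401.07468898708925, 195.62949809270222], [0.0, 0.0, 1.0]] [ 0.71158171 -2.59190527  1.15951748] [0.38415297 0.19026533 1.01536191]
wrist [[316.02155403911553, 0.0, 320.695007582312], [0.0, 316.02155403911553, 199.35416576596685], [0.0, 0.0, 1.0]] [-2.4263269   1.57563619  0.23079967] [-0.57435686 -0.03754563  0.38017491]
```

View pics/scene0.png

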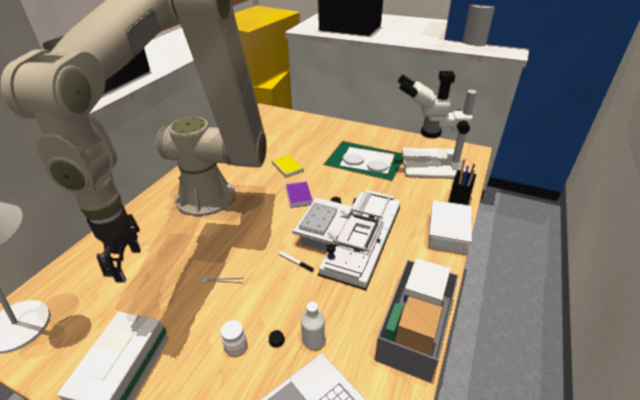

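View pics/side0.png

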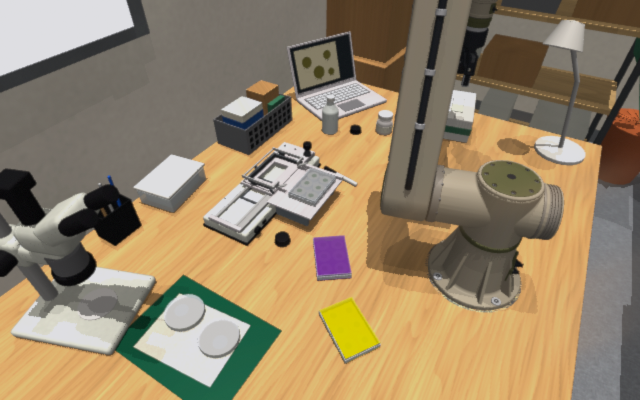

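View pics/wrist0.png

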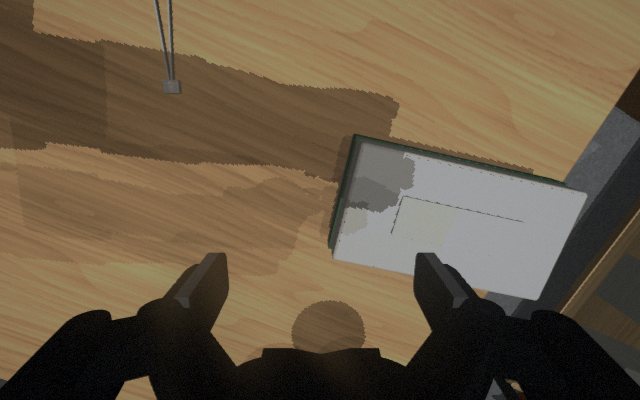

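```bash
cat > h.py <<'E'
from workcell import get_state, viewer, job, env
import cv2, numpy as np
from scipy.spatial.transform import Rotation as R
def grab(n,name=None):
    d=viewer.read_camera(n)
    if name: cv2.imwrite(f"pics/{name}.png",d["frame"])
    return d
def ray(d,uv,z):
    M,_=cv2.Rodrigues(d["rvec"]); t=np.array(d["tvec"]).ravel()
    v=M.T@np.linalg.solve(d["mtx"],[uv[0],uv[1],1.]); c=-M.T@t
    return c+v*(z-c[2])/v[2]
def proj(d,p):
    return cv2.projectPoints(np.array(p,float).reshape(-1,3),d["rvec"],d["tvec"],d["mtx"],None)[0].reshape(-1,2)
def crop(d,x,y,w,h,s,name):
    cv2.imwrite(f"pics/{name}.png",cv2.resize(d["frame"][y:y+h,x:x+w],None,fx=s,fy=s,interpolation=cv2.INTER_CUBIC))
E
python3 - <<'E'
from h import *
d=grab("scene"); crop(d,280,180,130,115,5,"sc1"); 
d=grab("side"); crop(d,195,135,160,120,5,"sd1")
E
```

```text
(no output)
```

View pics/sc1.png

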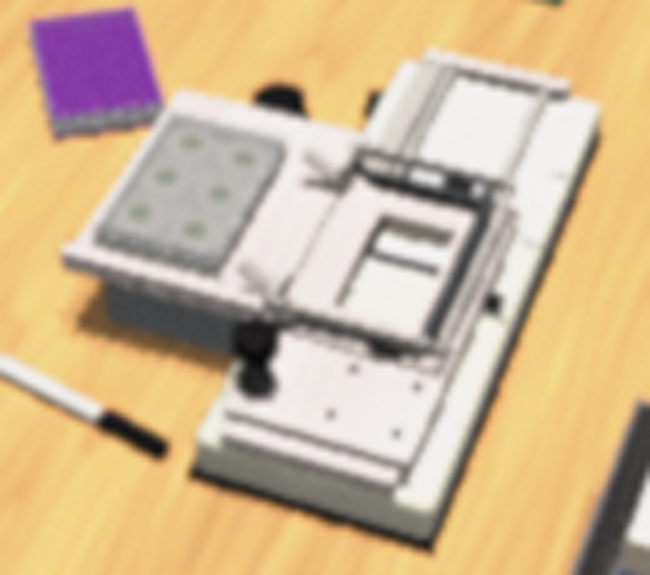

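View pics/sd1.png

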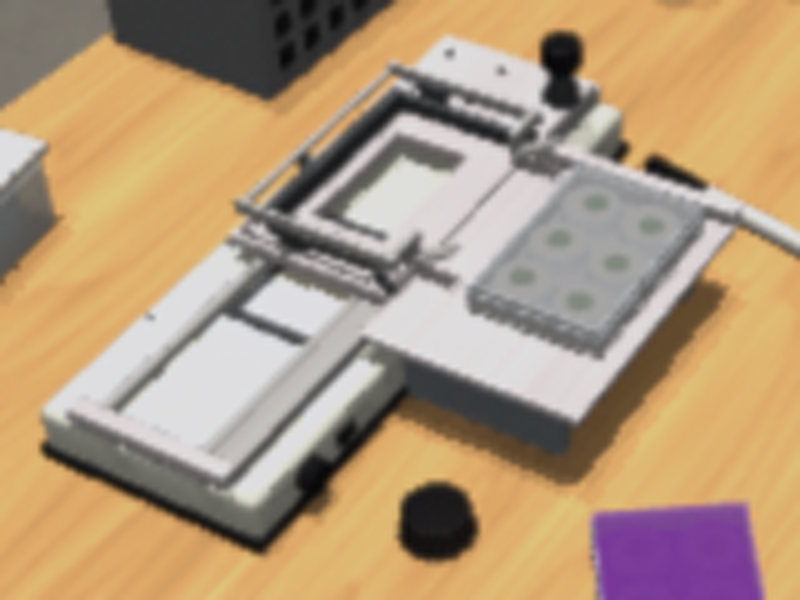

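Run:
```python
from h import *
s=grab("scene"); d=grab("side")
S=lambda u,v:(280+u/5,180+v/5); D=lambda u,v:(195+u/5,135+v/5)
obs=[ (s,S(178,93),(-192,119.5),.058),(s,S(65,250),(-192,-75.5),.058),(s,S(254,340),(-38,-128),.093),
 (d,D(578,422),(-192,119.5),.058),(d,D(738,222),(-192,-75.5),.058),(d,D(365,335),(-50,119.5),.058),(d,D(562,52),(-38,-128),.093)]
P=np.array([ray(c,uv,z)[:2] for c,uv,b,z in obs]);B=np.array([o[2] for o in obs])/1000
pc=P.mean(0);bc=B.mean(0);H=(B-bc).T@(P-pc);a=np.arctan2(H[0,1]-H[1,0],H[0,0]+H[1,1])
Rm=np.array([[np.cos(a),-np.sin(a)],[np.sin(a),np.cos(a)]]);t=pc-Rm@bc
print("yaw",a,"t",t);print(np.round(P,4));print(np.round((P-(B@Rm.T+t))*1000,1))
# plate top corners z .078
for c,l in ((s,[S(180,113),S(288,150),S(212,275),S(97,245)]),(d,[D(572,165),D(705,210),D(603,340),D(468,297)])):
    q=np.array([ray(c,u,.078)[:2] for u in l]); qb=(q-t)@Rm
    print(np.round(q,4).tolist(), "base",np.round(qb*1000,1).tolist(), qb.mean(0))
```

```text
yaw 0.029290456519643016 t [ 0.61165325 -0.01392311]
[[ 0.4223  0.0904]
 [ 0.4241 -0.0869]
 [ 0.5804 -0.1446]
 [ 0.4142  0.1007]
 [ 0.4201 -0.0907]
 [ 0.5521  0.1033]
 [ 0.5761 -0.1443]]
[[ 6.  -9.5]
 [ 2.2  8.1]
 [ 3.  -1.6]
 [-2.   0.8]
 [-1.9  4.3]
 [-6.  -0.8]
 [-1.3 -1.3]]
[[0.4438, 0.048], [0.526, 0.0409], [0.5289, -0.0895], [0.4515, -0.0936]] base [[-166.0, 66.8], [-84.0, 57.3], [-85.0, -73.1], [-162.5, -75.0]] [-0.1243683  -0.00601316]
[[0.5202, -0.0653], [0.4311, -0.0688], [0.4247, 0.0572], [0.5072, 0.0655]] base [[-92.9, -48.7], [-182.1, -49.5], [-184.8, 76.6], [-102.1, 82.5]] [-0.14048195  0.01521329]
```

```bash
cat >> h.py <<'E'
def tool(s=None):
    s=s or get_state(); q=s["orientation"]; return R.from_quat([q[1],q[2],q[3],q[0]]).as_matrix(), s["tcp_pos"]
def goto(p,yaw=None):
    """shift (mm, tool axes), turn (deg) to world p, tool down, tool y-axis heading yaw (mod pi)"""
    Rt,t=tool()
    out=np.round(Rt.T@(np.array(p)-t)*1000,1)
    if yaw is None: return out
    y=np.array([np.cos(yaw),np.sin(yaw),0]); best=None
    for y in (y,-y):
        x=np.array([0,0,-1.]); z=np.cross(x,y); T=np.c_[x,y,z]
        rv=R.from_matrix(Rt.T@T).as_rotvec(degrees=True)
        if best is None or np.linalg.norm(rv)<np.linalg.norm(best): best=rv
    return out,np.round(best,2),
E
python3 - <<'E'
from h import *
Rt,t=tool();print(np.round(Rt,4)); w=grab("wrist"); M,_=cv2.Rodrigues(w["rvec"]); print("cam in tool",Rt.T@(-M.T@w["tvec"].ravel()-t), "cam axes in tool\n",np.round(Rt.T@M.T,3))
print(goto([.38,0.0,.36],np.pi/2))
E
```

```text
[[-1.000e-04  4.066e-01 -9.136e-01]
 [ 4.000e-04 -9.136e-01 -4.066e-01]
 [-1.000e+00 -4.000e-04 -0.000e+00]]
cam in tool [-0.14338866  0.00048176 -0.07154477] cam axes in tool
 [[ 0.001 -0.284  0.959]
 [ 1.    -0.    -0.001]
 [ 0.     0.959  0.284]]
(array([-128.7, -420.5, -347.2]), array([ 2.4e+01, -0.0e+00,  1.0e-02]))
```

Run:
```python
from h import *
print(goto([.46,-0.02,.31],np.pi/2+.03))
```

```text
(array([ -78.7, -369.6, -412.1]), array([ 2.228e+01, -0.000e+00,  1.000e-02]))
```

Request:
send_rows(
  plan=[
    [-20, -40, -45, 3, 0, 0],
    [-40, -85, -95, 6, 0, 0],
    [-55, -130, -145, 9, 0, 0],
    [-65, -175, -195, 12, 0, 0],
    [-75, -220, -245, 15, 0, 0],
    [-79, -265, -295, 18, 0, 0],
    [-79, -305, -340, 20, 0, 0],
    [-79, -345, -385, 22, 0, 0],
    [-79, -370, -412, 22.3, 0, 0],
    [-79, -370, -412, 22.3, 0, 0],
  ],
  claw=50,
)

```text
clock: 1.65
tcp_pos: [0.4606, -0.0158, 0.3103]
orientation: [0.013, 0.707, 0.013, -0.707]
wrist_force: [0.3, -0.4, 0.6]
finger_gap: 0.0503
```

Run:
```python
from h import *
s=get_state(); print(s["clock"],s["tcp_pos"],s["qvel"].max())
d=grab("wrist","w1"); np.savez("w1.npz",**d)
```

```text
1.65 [ 0.46064263 -0.01577258  0.31027081] 0.006664956265735973
```

View pics/w1.png

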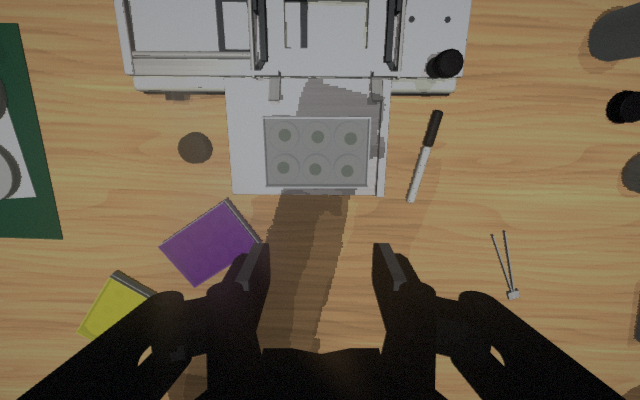

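Run:
```python
from h import *
d=dict(np.load("w1.npz")); crop(d,215,0,200,200,4,"w1a"); crop(d,380,20,100,80,6,"w1b")
```

```text
(no output)
```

View pics/w1a.png

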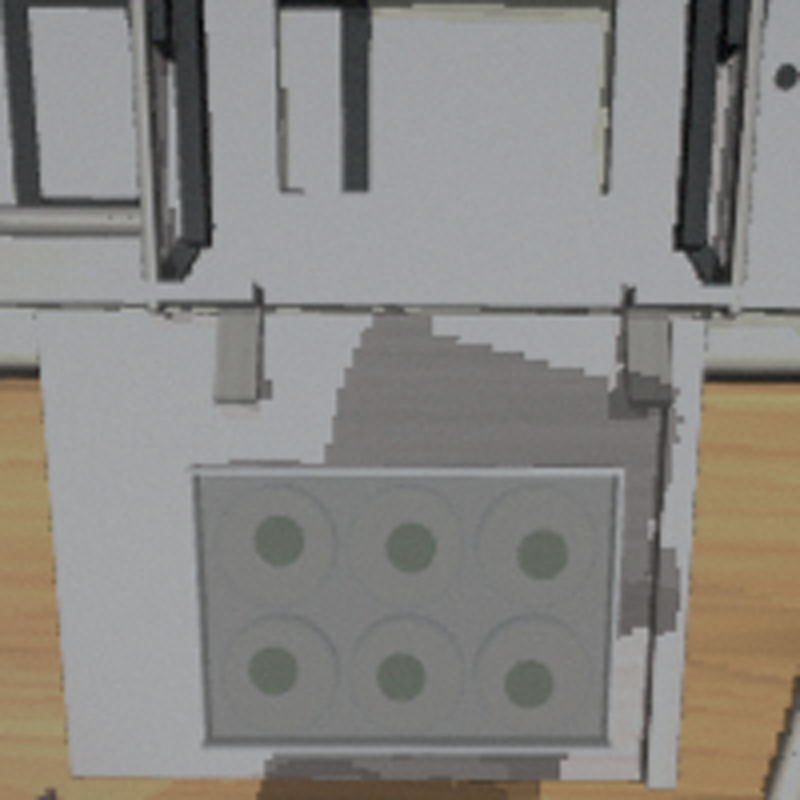

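View pics/w1b.png

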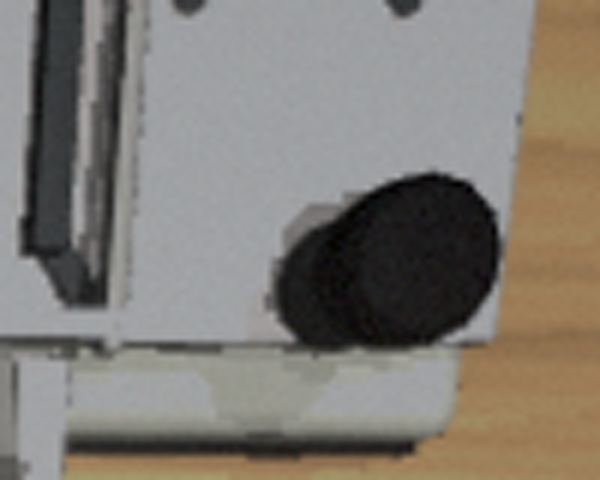

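Run:
```python
from h import *
d=dict(np.load("w1.npz"))
A=lambda u,v:(215+u/4-.4,v/4-.4)
lf,lb=ray(d,A(72,775),.058)[:2],ray(d,A(38,312),.058)[:2]
f1,f2=ray(d,A(667,420),.068)[:2],ray(d,A(645,775),.068)[:2]
k=ray(d,(380+425/6-.4,20+260/6-.4),.103)[:2]
n=lambda a,b:np.arctan2(*(b-a)[::-1])
print("left edge",lf,lb,n(lf,lb),np.linalg.norm(lb-lf)); print("fence",f1,f2,n(f2,f1)); print("knob",k)
gl,gr=ray(d,A(38,310),.058)[:2],ray(d,A(705,318),.058)[:2]; print("back edge",gl,gr,n(gr,gl)-np.pi/2)
c=[ray(d,A(*u),.078)[:2] for u in [(195,468),(622,470),(610,745),(205,745)]]
print("plate",np.round(c,4).tolist(),np.mean(c,0), "yaws",n(c[1],c[0])-np.pi/2,n(c[2],c[3])-np.pi/2,n(c[3],c[0]),n(c[2],c[1]), [np.linalg.norm(c[i]-c[i-1]) for i in range(4)])
a=.03
for a in (.02,.03,.04):
  Rm=np.array([[np.cos(a),-np.sin(a)],[np.sin(a),np.cos(a)]])
  print(a,"t from lf",lf-Rm@[-.192,.1195],"lb",lb-Rm@[-.050,.1195],"knob",k-Rm@[-.038,-.128],"fence mid(y)",(f1+f2)/2@Rm[:,1]+.0655, Rm)
```

```text
left edge [0.41931004 0.09693901] [0.55998834 0.10101649] 0.028976313823000456 0.14073737092671848
fence [ 0.53648258 -0.08414863] [ 0.4289605  -0.08703491] 0.02683713254610982
knob [ 0.5795625  -0.14481836]
back edge [0.56053834 0.10098937] [ 0.5655859  -0.09448642] 0.02581616635662498
plate [[0.5181, 0.0521], [0.5222, -0.0707], [0.4407, -0.0736], [0.4361, 0.0502]] [ 0.47927947 -0.01047142] yaws 0.032651902530185906 0.03745311018892927 0.02302833422685535 0.03637844126496569 [np.float64(0.08207100974974188), np.float64(0.12285104200871831), np.float64(0.08147268741878312), np.float64(0.12394588478081578)]
0.02 t from lf [ 0.61366149 -0.01869735] lb [ 0.61236818 -0.01745968] knob [ 0.61499507 -0.01608401] fence mid(y) -0.02972844092444127 [[ 0.99980001 -0.01999867]
 [ 0.01999867  0.99980001]]
0.03 t from lf [ 0.61480811 -0.01674808] lb [ 0.6135503  -0.01692996] knob [ 0.61370598 -0.01573613] fence mid(y) -0.034532732172116054 [[ 0.99955003 -0.0299955 ]
 [ 0.0299955   0.99955003]]
0.04 t from lf [ 0.61593519 -0.01478745] lb [ 0.61472707 -0.01638846] knob [ 0.61241347 -0.01540115] fence mid(y) -0.03932702022993398 [[ 0.99920011 -0.03998933]
 [ 0.03998933  0.99920011]]
```

```bash
cat >> h.py <<'E'
YAW=.028; T0=np.array([.614,-.0165])
RB=np.array([[np.cos(YAW),-np.sin(YAW)],[np.sin(YAW),np.cos(YAW)]])
def b2w(x,y,z): return np.r_[RB@[x,y]+T0,z]
def w2b(p): return np.r_[(np.array(p[:2])-T0)@RB,p[2]]
E
python3 - <<'E'
from h import *
Rt,t=tool(); print(np.round(Rt,3), w2b(t), get_state()["joint_pos"])
for p in [(-.134,.120,.16),(-.134,.120,.0605),(-.134,.096,.0605)]: print(goto(b2w(*p),np.pi/2+YAW))
E
```

```text
[[-0.     0.035 -0.999]
 [-0.    -0.999 -0.035]
 [-1.     0.     0.   ]] [-0.15388783  0.00313704  0.31024262] [-2.12827716e-01  7.75897464e-02 -5.54183392e-02  1.43780998e+00
 -3.08205241e-04  2.89393941e+00]
(array([ 150.2, -116.8,  -20.7]), array([ 0.39,  0.01, -0.02]))
(array([ 249.7, -116.8,  -20.7]), array([ 0.39,  0.01, -0.02]))
(array([249.7, -92.8, -20.5]), array([ 0.39,  0.01, -0.02]))
```

Request:
send_rows(
  plan=[
    [10, -15, -2, -10, 0, 0],
    [20, -30, -4, -20, 0, 0],
    [30, -45, -7, -30, 0, 0],
    [40, -60, -10, -40, 0, 0],
    [50, -80, -13, -50, 0, 0],
    [60, -95, -16, -60, 0, 0],
    [70, -110, -19, -70, 0, 0],
    [80, -117, -20.5, -80, 0, 0],
    [90, -117, -20.5, -90, 0, 0],
    [90, -117, -20.5, -100, 0, 0],
  ],
  claw=30,
)

```text
clock: 2.95
tcp_pos: [0.4762, 0.096, 0.2194]
orientation: [0.549, 0.445, 0.549, -0.446]
wrist_force: [-0.7, 0.7, -0.7]
finger_gap: 0.03
```

Run:
```python
from h import *
Rt,t=tool(); print(w2b(t), get_state()["joint_pos"])
for p in [(-.134,.120,.12),(-.134,.120,.0605)]: print(goto(b2w(*p),np.pi/2+YAW))
```

```text
[-0.13456988  0.11629674  0.21944668] [ 3.38077374e-02  1.46619738e-01 -1.97942540e-01  1.22796539e+00
 -5.60451622e-04  1.39732625e+00]
(array([99.4,  1.4, -3.6]), array([-7.973e+01, -6.000e-02,  1.000e-01]))
(array([158.9,   1.5,  -3.6]), array([-7.973e+01, -6.000e-02,  1.000e-01]))
```

Request:
send_rows(
  plan=[
    [12, 0, 0, -10, 0, 0],
    [24, 0, -1, -20, 0, 0],
    [36, 0, -1, -30, 0, 0],
    [48, 1, -2, -40, 0, 0],
    [60, 1, -3, -50, 0, 0],
    [72, 1.5, -3.5, -60, 0, 0],
    [84, 1.5, -3.5, -70, 0, 0],
    [100, 1.5, -3.5, -79.7, 0, 0],
    [130, 1.5, -3.5, -79.7, 0, 0],
    [158, 1.5, -3.5, -79.7, 0, 0],
  ],
)

```text
clock: 4.2
tcp_pos: [0.4778, 0.0995, 0.0617]
orientation: [0.707, -0.008, 0.707, 0.007]
wrist_force: [-1.3, -0.6, -0.2]
finger_gap: 0.0299
```

Run:
```python
from h import *
Rt,t=tool(); print(np.round(Rt,3),w2b(t), get_state()["joint_pos"])
for p in [(-.134,.094,.0605)]: print(goto(b2w(*p),np.pi/2+YAW))
d=grab("wrist","w2"); np.savez("w2.npz",**d); d=grab("side"); crop(d,195,135,160,120,5,"sd2")
```

```text
[[ 0.001 -0.021  1.   ]
 [-0.     1.     0.021]
 [-1.    -0.001  0.001]] [-0.13287393  0.11981311  0.06174955] [ 4.10722257e-02  2.69817362e-01 -4.56795858e-01  8.43525247e-01
 -5.24861872e-04  1.97367434e-02]
(array([  1.3, -25.8,  -1. ]), array([-0.38,  0.04,  0.03]))
```

View pics/w2.png

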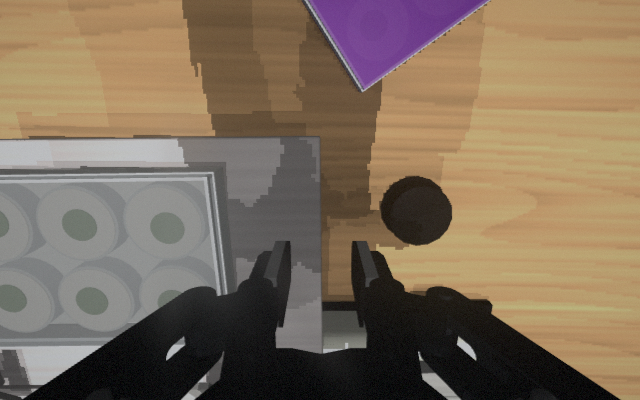

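View pics/sd2.png

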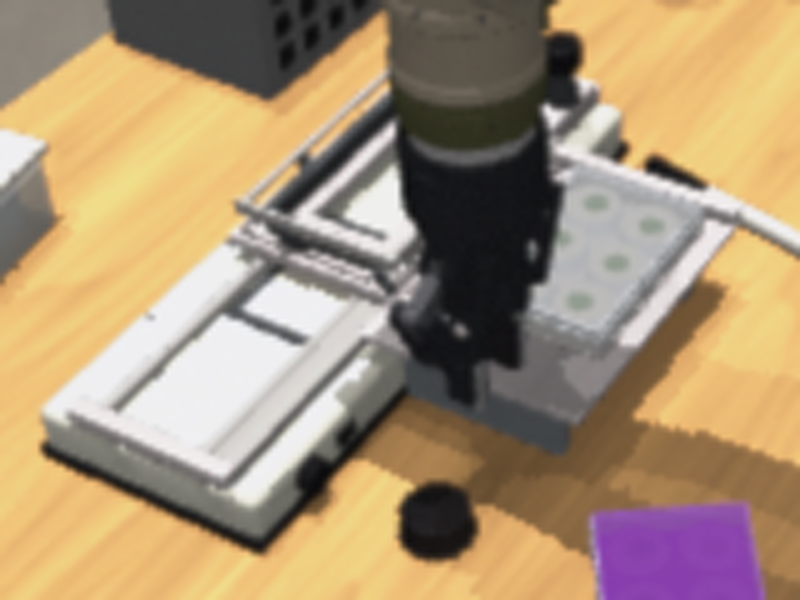

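Request:
send_rows(
  plan=[
    [1, -5, -1, -0.4, 0, 0],
    [1, -10, -1, -0.4, 0, 0],
    [1, -13, -1, -0.4, 0, 0],
    [1, -16, -1, -0.4, 0, 0],
    [1, -18, -1, -0.4, 0, 0],
    [1, -20, -1, -0.4, 0, 0],
    [1, -22, -1, -0.4, 0, 0],
    [1, -24, -1, -0.4, 0, 0],
    [1, -26, -1, -0.4, 0, 0],
    [1, -26, -1, -0.4, 0, 0],
  ],
)

```text
clock: 5.55
tcp_pos: [0.4773, 0.0753, 0.0613]
orientation: [0.707, -0.011, 0.707, 0.011]
wrist_force: [0.0, 0.4, 0.6]
finger_gap: 0.0299
```

Run:
```python
from h import *
Rt,t=tool(); print(w2b(t), get_state()["wrist_force"])
d=grab("wrist","w3"); np.savez("w3.npz",**d); d=grab("scene"); crop(d,280,180,130,115,5,"sc3")
```

```text
[-0.13411194  0.0955974   0.06130387] [0.04572786 0.36526619 0.6274477 ]
```

View pics/w3.png

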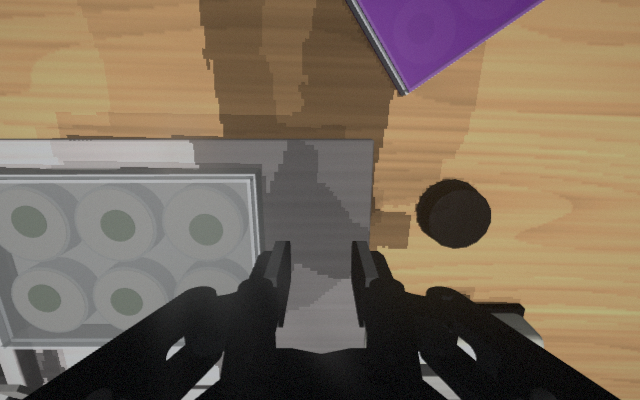

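View pics/sc3.png

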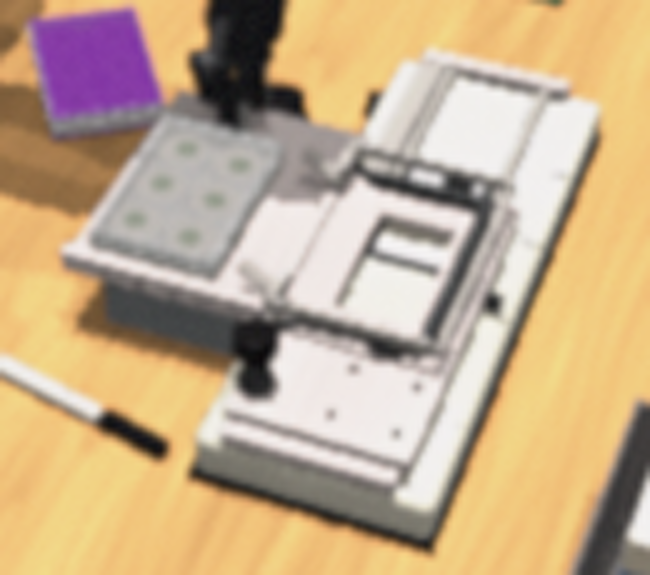

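Request:
send_rows(
  plan=[
    [0, -1, 0, 0, 0, 0],
    [0, -2, 0, 0, 0, 0],
    [0, -3, 0, 0, 0, 0],
    [0, -4, 0, 0, 0, 0],
    [0, -5, 0, 0, 0, 0],
    [0, -6, 0, 0, 0, 0],
    [0, -7, 0, 0, 0, 0],
    [0, -7.5, 0, 0, 0, 0],
    [0, -7.5, 0, 0, 0, 0],
    [0, -7.5, 0, 0, 0, 0],
  ],
)

```text
clock: 6.9
tcp_pos: [0.4775, 0.0701, 0.0614]
orientation: [0.707, -0.01, 0.707, 0.013]
wrist_force: [-0.9, 9.8, 2.8]
finger_gap: 0.0299
```

Run:
```python
from h import *
Rt,t=tool(); print(w2b(t), get_state()["wrist_force"])
d=grab("wrist","w4"); np.savez("w4.npz",**d); d=grab("side"); crop(d,255,135,100,80,8,"sd4")
```

```text
[-0.1339877   0.09037165  0.06141566] [-0.93885706  9.8204172   2.75978387]
```

View pics/sd4.png

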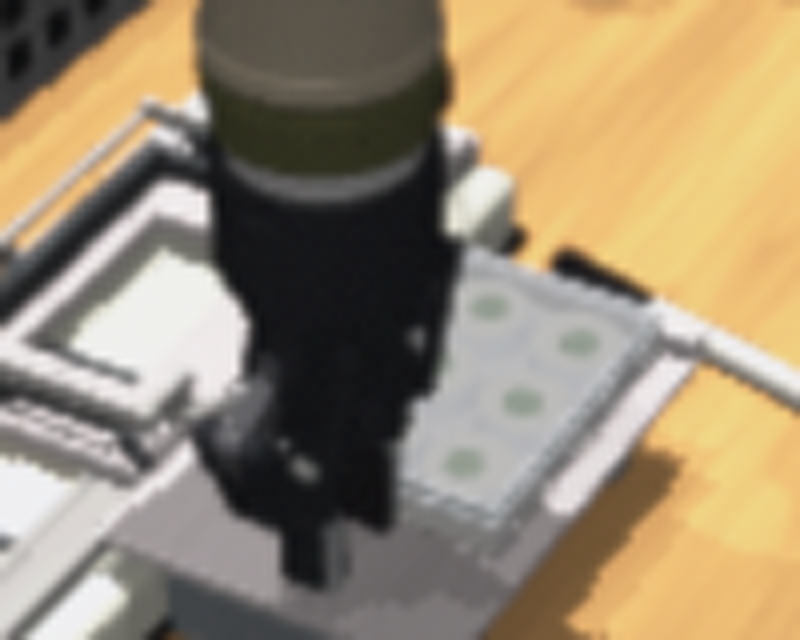

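View pics/w4.png

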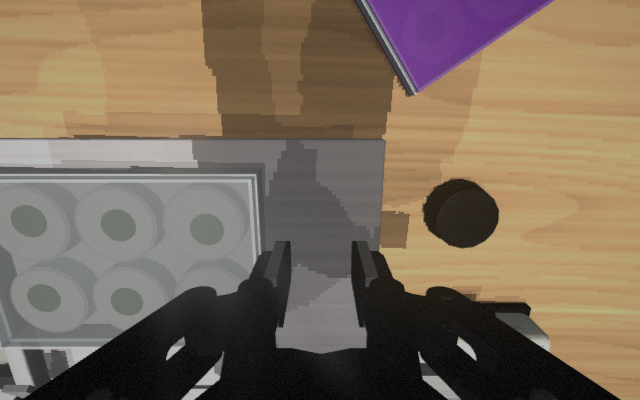

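Run:
```python
from h import *
for p in [(-.205,-.0016,.115),(-.205,-.0016,.0605)]: print(goto(b2w(*p),np.pi/2+YAW))
```

```text
(array([-54.1, -91.4, -71.4]), array([ 0.28,  0.04, -0.26]))
(array([  0.4, -91.6, -71.4]), array([ 0.28,  0.04, -0.26]))
```

Request:
send_rows(
  plan=[
    [0, 8, 0, 0, 0, 0],
    [-15, 15, 0, 0, 0, 0],
    [-55, 15, 0, 0, 0, 0],
    [-55, -5, -35, 0, 0, 0],
    [-55, -35, -71, 0, 0, 0],
    [-55, -65, -71, 0, 0, 0],
    [-55, -89, -71, 0, 0, 0],
    [-55, -89, -71, 0, 0, 0],
    [-25, -89, -71, 0, 0, 0],
    [1, -89, -71, 0, 0, 0],
  ],
  claw=45,
)

```text
clock: 8.25
tcp_pos: [0.4092, -0.0229, 0.0596]
orientation: [0.707, -0.011, 0.707, 0.011]
wrist_force: [-0.1, 0.3, 0.2]
finger_gap: 0.0448
```

Run:
```python
from h import *
Rt,t=tool(); print(w2b(t), get_state()["wrist_force"],goto(b2w(-.205,-.0016,.0605),np.pi/2+YAW))
d=grab("wrist","w5"); np.savez("w5.npz",**d); d=grab("scene"); crop(d,280,180,130,115,5,"sc5")
```

```text
[-0.20490264 -0.00063708  0.05961348] [-0.12552465  0.26859031  0.19963684] (array([-0.9, -1. , -0.1]), array([0.2 , 0.01, 0.03]))
```

View pics/w5.png

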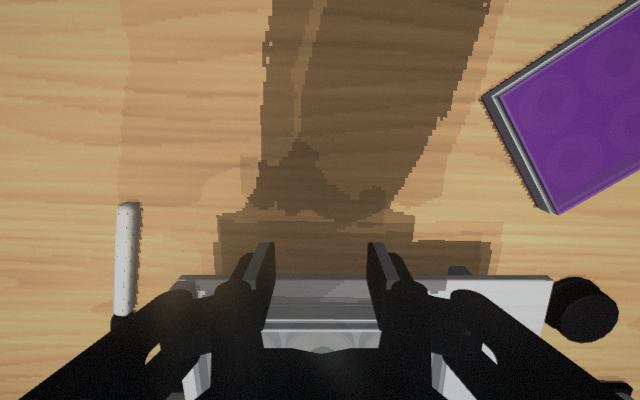

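View pics/sc5.png

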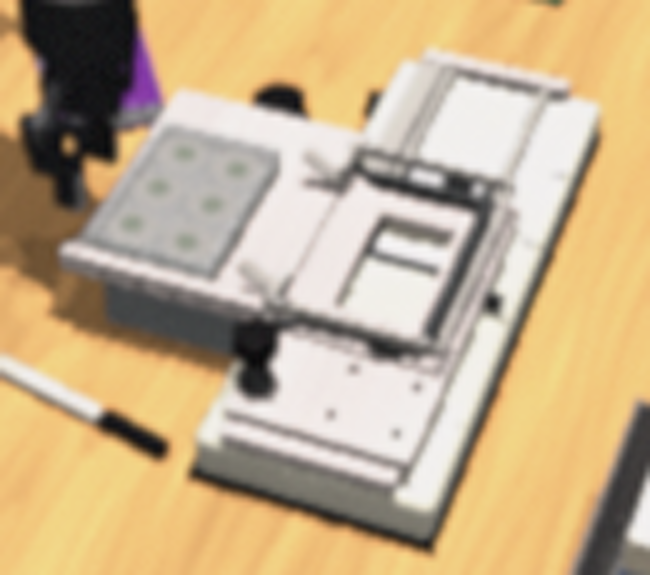

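Request:
send_rows(
  plan=[
    [-1.5, -1, 8, 0.2, 0, 0],
    [-1.5, -1, 16, 0.2, 0, 0],
    [-1.5, -1, 23, 0.2, 0, 0],
    [-1.5, -1, 30, 0.2, 0, 0],
    [-1.5, -1, 37, 0.2, 0, 0],
    [-1.5, -1, 44, 0.2, 0, 0],
    [-1.5, -1, 51, 0.2, 0, 0],
    [-1.5, -1, 57, 0.2, 0, 0],
    [-1.5, -1, 62, 0.2, 0, 0],
    [-1.5, -1, 65, 0.2, 0, 0],
  ],
)

```text
clock: 9.6
tcp_pos: [0.4752, -0.0222, 0.0617]
orientation: [0.707, -0.01, 0.707, 0.01]
wrist_force: [-1.5, -0.4, 0.5]
finger_gap: 0.0449
```

Run:
```python
from h import *
Rt,t=tool(); print(w2b(t), get_state()["wrist_force"],goto(b2w(-.14,-.0016,.061),np.pi/2+YAW))
d=grab("wrist","w6"); np.savez("w6.npz",**d); d=grab("scene"); crop(d,290,190,110,80,7,"sc6"); d=grab("side"); crop(d,235,135,115,80,7,"sd6")
```

```text
[-0.13887632 -0.00181029  0.06173664] [-1.45618536 -0.39333453  0.53985891] (array([ 0.7,  0.2, -1.1]), array([-0.01,  0.07,  0.  ]))
```

View pics/w6.png

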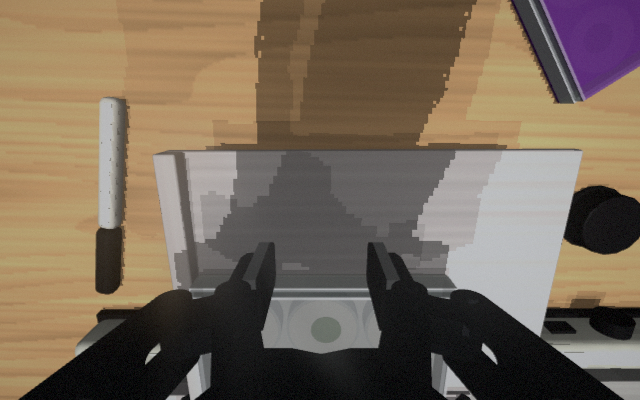

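View pics/sc6.png

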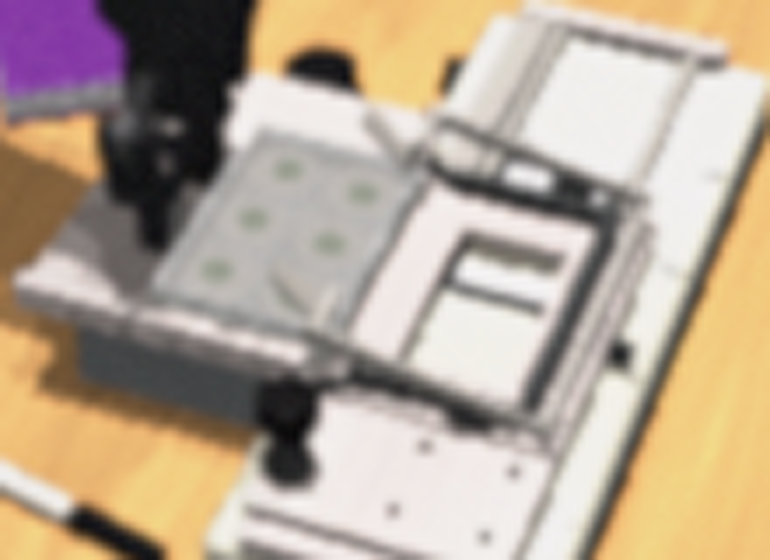

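View pics/sd6.png

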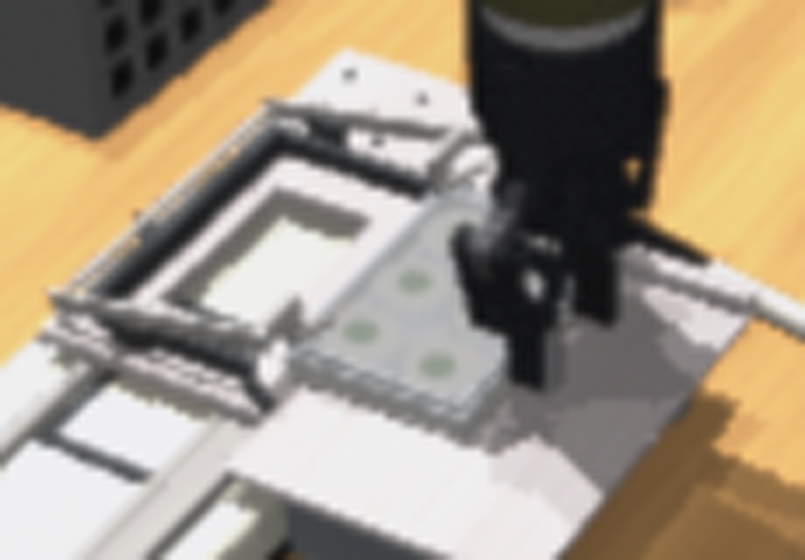

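Request:
send_rows(
  plan=[
    [0.5, 0, 7, 0, 0, 0],
    [0.5, 0, 14, 0, 0, 0],
    [0.5, 0, 21, 0, 0, 0],
    [0.5, 0, 28, 0, 0, 0],
    [0.5, 0, 35, 0, 0, 0],
    [0.5, 0, 41, 0, 0, 0],
    [0.5, 0, 47, 0, 0, 0],
    [0.5, 0, 53, 0, 0, 0],
    [0.5, 0, 59, 0, 0, 0],
    [0.5, 0, 62, 0, 0, 0],
  ],
)

```text
clock: 11.0
tcp_pos: [0.5367, -0.0204, 0.0613]
orientation: [0.707, -0.01, 0.707, 0.01]
wrist_force: [-2.8, 0.1, 1.2]
finger_gap: 0.0451
```

Run:
```python
from h import *
Rt,t=tool(); print(w2b(t), get_state()["wrist_force"],goto(b2w(-.078,-.0016,.061),np.pi/2+YAW))
d=grab("wrist","w7"); np.savez("w7.npz",**d); d=grab("scene"); crop(d,290,190,110,80,7,"sc7"); d=grab("side"); crop(d,235,135,115,80,7,"sd7")
```

```text
[-0.07736228 -0.00176879  0.0612579 ] [-2.8143847   0.11752733  1.24054682] (array([ 0.3,  0.2, -0.6]), array([-0.01,  0.01,  0.  ]))
```

View pics/w7.png

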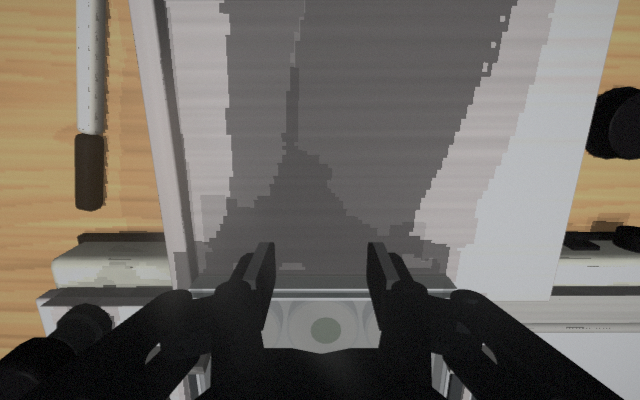

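View pics/sc7.png

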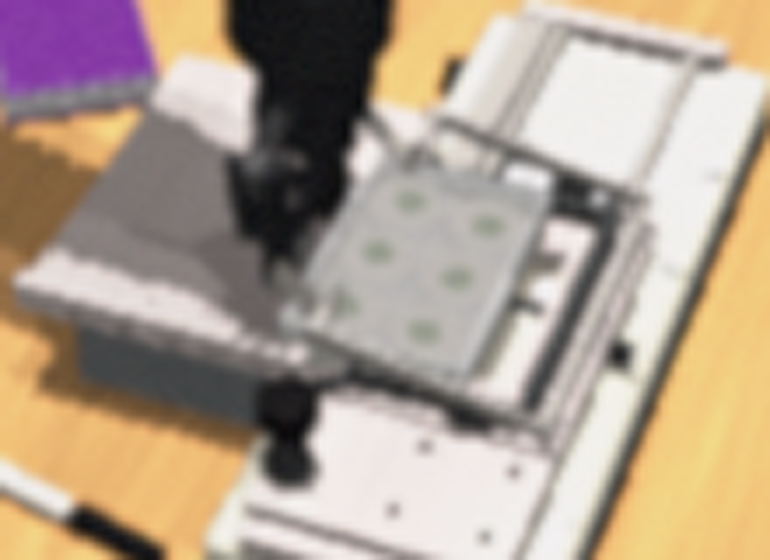

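View pics/sd7.png

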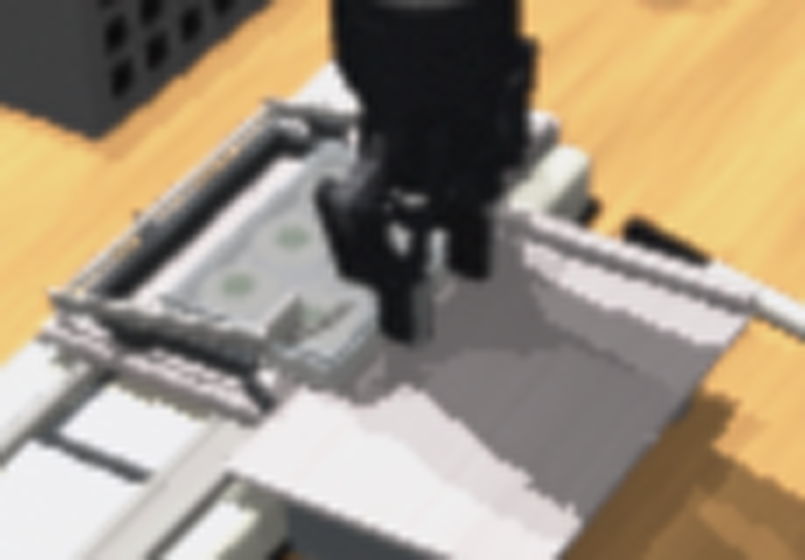

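Request:
send_rows(
  plan=[
    [-1.5, 0, -2, 0, 0, 0],
    [-4, 0, -6, 0, 0, 0],
    [-4, 0, -6, 0, 0, 0],
    [-4, 0, -6, 0, 0, 0],
    [-4, 0, -6, 0, 0, 0],
    [-4, 0, -6, 0, 0, 0],
    [-4, 0, -6, 0, 0, 0],
    [-4, 0, -6, 0, 0, 0],
    [-4, 0, -6, 0, 0, 0],
    [-4, 0, -6, 0, 0, 0],
  ],
  claw=10,
)

```text
clock: 12.4
tcp_pos: [0.5302, -0.0206, 0.0653]
orientation: [0.707, -0.01, 0.707, 0.01]
wrist_force: [-0.8, 0.4, -0.9]
finger_gap: 0.0099
```

Run:
```python
from h import *
Rt,t=tool(); print(w2b(t), get_state()["wrist_force"],goto(b2w(-.06,-.0016,.065),np.pi/2+YAW))
d=grab("wrist","w8"); np.savez("w8.npz",**d); d=grab("scene"); crop(d,290,190,110,80,7,"sc8")
```

```text
[-0.08385651 -0.00178868  0.06528417] [-0.80529532  0.39127448 -0.91129365] (array([ 0.3,  0.2, 23.9]), array([-0.01,  0.  ,  0.01]))
```

View pics/w8.png

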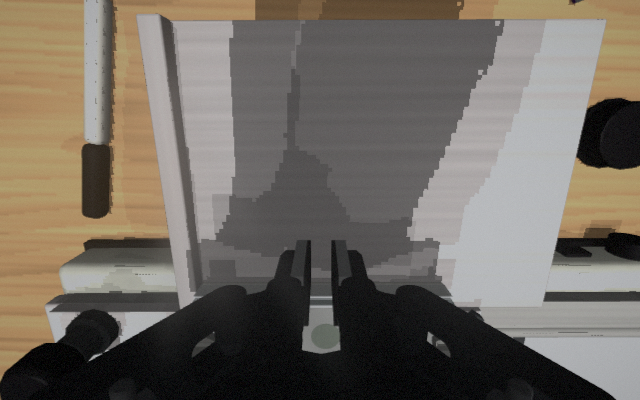

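View pics/sc8.png

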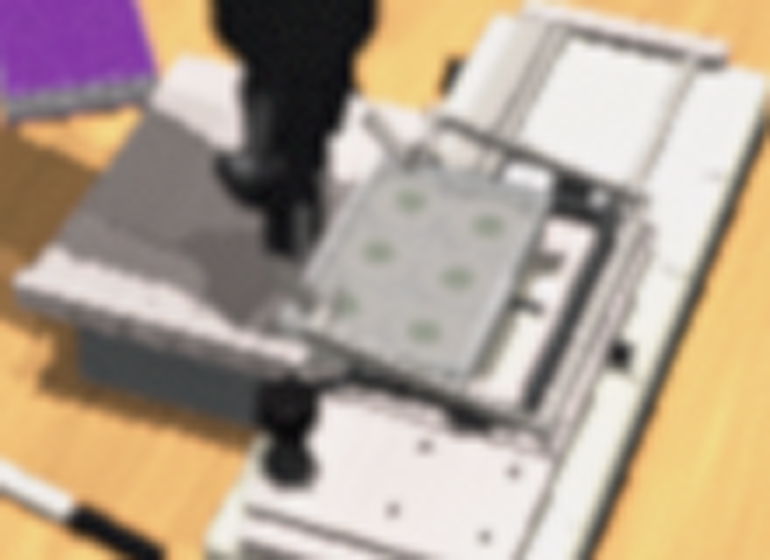

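Request:
send_rows(
  plan=[
    [0, 0, 4, 0, 0, 0],
    [0, 0, 8, 0, 0, 0],
    [0, 0, 12, 0, 0, 0],
    [0, 0, 16, 0, 0, 0],
    [0, 0, 19, 0, 0, 0],
    [0, 0, 22, 0, 0, 0],
    [0, 0, 24, 0, 0, 0],
    [0, 0, 26, 0, 0, 0],
    [0, 0, 28, 0, 0, 0],
    [0, 0, 29, 0, 0, 0],
  ],
)

```text
clock: 13.75
tcp_pos: [0.5597, -0.0198, 0.0652]
orientation: [0.707, -0.01, 0.707, 0.01]
wrist_force: [-0.6, -0.1, -1.6]
finger_gap: 0.0099
```

Run:
```python
from h import *
Rt,t=tool(); print(w2b(t), get_state()["wrist_force"])
d=grab("wrist","w9"); np.savez("w9.npz",**d); d=grab("scene"); crop(d,290,190,110,80,7,"sc9");d=grab("side"); crop(d,235,135,115,80,7,"sd9")
```

```text
[-0.05438932 -0.0018031   0.06524822] [-0.64772834 -0.07743158 -1.58214212]
```

View pics/sc9.png

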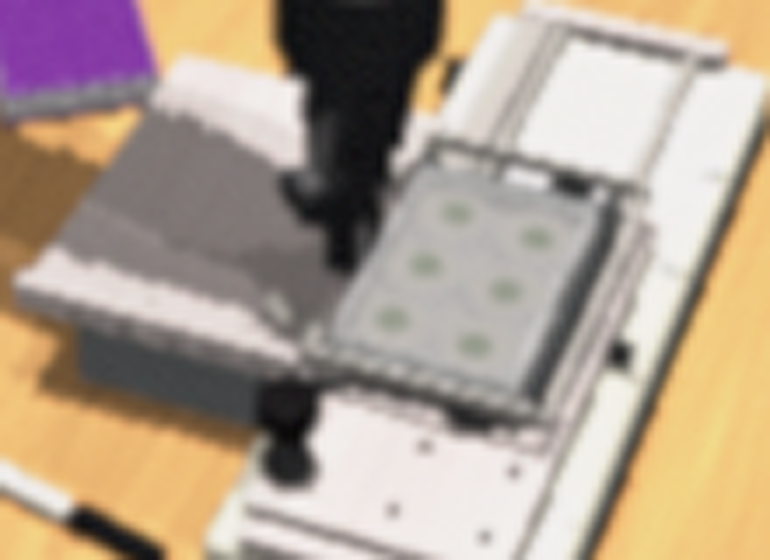

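View pics/sd9.png

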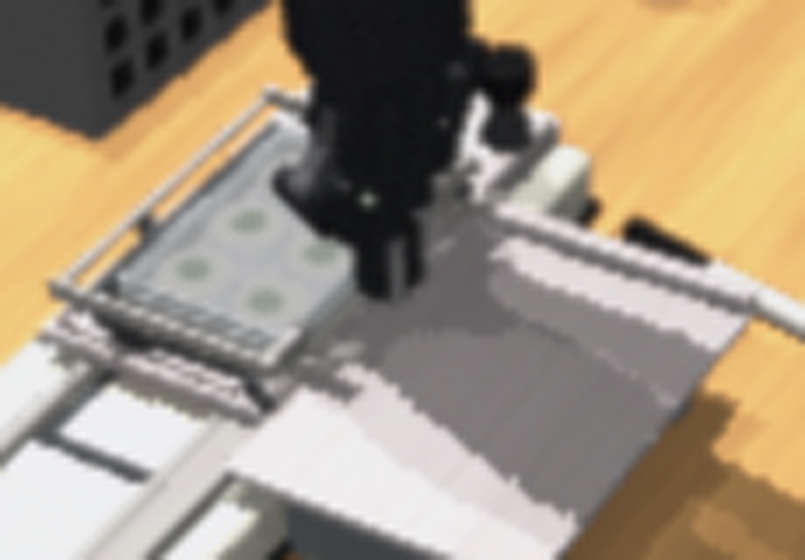

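Request:
send_rows(
  plan=[
    [0, 0, 0.5, 0, 0, 0],
    [0, 0, 1, 0, 0, 0],
    [0, 0, 1.5, 0, 0, 0],
    [0, 0, 2, 0, 0, 0],
    [0, 0, 2, 0, 0, 0],
    [0, 0, 2, 0, 0, 0],
    [0, 0, 2, 0, 0, 0],
    [0, 0, 2, 0, 0, 0],
    [0, 0, 2, 0, 0, 0],
    [0, 0, 2, 0, 0, 0],
  ],
)

```text
clock: 15.15
tcp_pos: [0.5612, -0.0197, 0.0653]
orientation: [0.707, -0.01, 0.707, 0.01]
wrist_force: [-2.2, -0.4, 2.0]
finger_gap: 0.0101
```

Run:
```python
from h import *
Rt,t=tool(); print(w2b(t), get_state()["wrist_force"], get_state()["joint_pos"])
print(goto(b2w(-.2,-.128,.16),YAW))
```

```text
[-0.05288287 -0.00174672  0.06527554] [-2.24376113 -0.36678427  2.04863016] [-1.78059624e-01  3.91507450e-01 -2.66659917e-01  9.12657555e-01
 -5.71559922e-05 -2.05901906e-01]
(array([ -94.7, -126.3, -147.1]), array([89.99,  0.  ,  0.  ]))
```

Run:
```python
from h import *
print(goto(b2w(-.038,-.128,.22),YAW))
```

```text
(array([-154.7, -126.3,   14.9]), array([89.99,  0.  ,  0.  ]))
```

Request:
send_rows(
  plan=[
    [0, 0, -15, 0, 0, 0],
    [-20, 0, -30, 0, 0, 0],
    [-75, 0, -30, 10, 0, 0],
    [-130, -20, -25, 20, 0, 0],
    [-155, -50, -15, 30, 0, 0],
    [-155, -80, -5, 40, 0, 0],
    [-155, -110, 5, 50, 0, 0],
    [-155, -126, 13, 60, 0, 0],
    [-155, -126, 13, 70, 0, 0],
    [-155, -126, 13, 80, 0, 0],
  ],
  claw=50,
)

```text
clock: 16.4
tcp_pos: [0.5786, -0.146, 0.2201]
orientation: [0.547, 0.449, 0.546, -0.448]
wrist_force: [-0.0, 0.3, 0.9]
finger_gap: 0.0502
```

Run:
```python
from h import *
Rt,t=tool(); print(w2b(t), get_state()["wrist_force"], get_state()["joint_pos"])
print(goto(b2w(-.038,-.128,.22),YAW))
d=grab("wrist","w10"); np.savez("w10.npz",**d);d=grab("scene"); crop(d,290,190,110,80,7,"sc10");d=grab("side"); crop(d,235,135,115,80,7,"sd10")
```

```text
[-0.0390555  -0.12847445  0.2200694 ] [-0.0110651   0.29761539  0.88638181] [-3.81799702e-01  3.57820229e-01  8.18357801e-02  1.29355746e+00
  2.04886347e-04  9.93047263e-01]
(array([ 0.1,  1.1, -0.3]), array([ 9.62,  0.02, -0.07]))
```

View pics/w10.png

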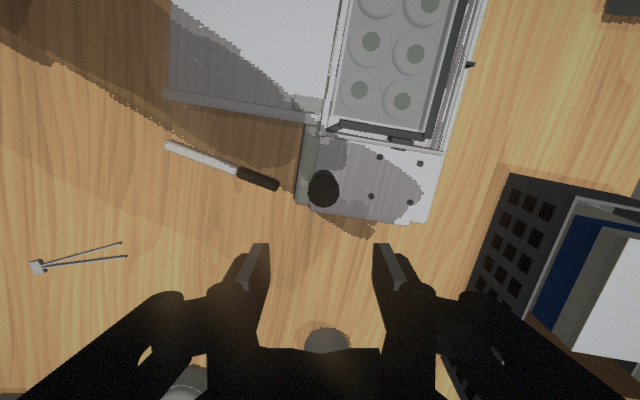

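View pics/sd10.png

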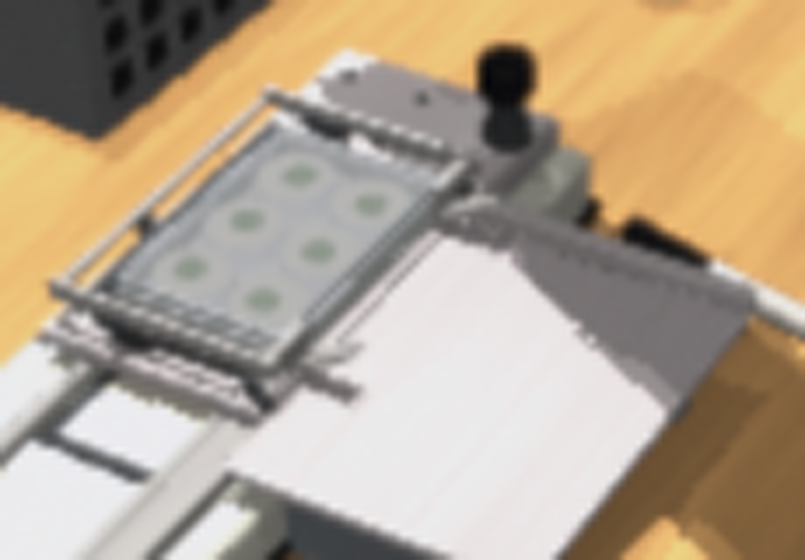

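Run:
```python
from h import *
d=dict(np.load("w10.npz")); f=d["frame"]; crop(d,285,150,80,80,8,"w10a")
m=(f.max(2)<50).astype(np.uint8); m[:, :290]=0; m[:,350:]=0; m[:160]=0; m[225:]=0
n,l,st,c=cv2.connectedComponentsWithStats(m); 
for i in range(1,n):
  if st[i,4]>50: print(st[i],c[i], ray(d,c[i],.093), w2b(ray(d,c[i],.093)))
for uv,z in (((185,390),.14),((327,345),.0)): print(ray(d,uv,z))
```

```text
[308 170  31  37 866] [323.1408776  188.78752887] [ 0.58001778 -0.14423855  0.093     ] [-0.03754511 -0.12673711  0.093     ]
[ 0.49235882 -0.33903161  0.14      ]
[ 6.34817042e-01 -3.86250614e-01 -5.55111512e-17]
```

View pics/w10a.png

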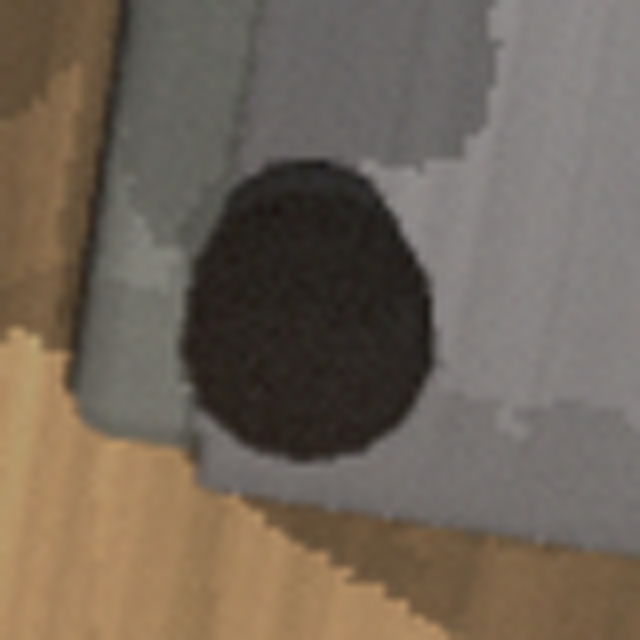

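Run:
```python
from h import *
d=dict(np.load("w10.npz")); p=ray(d,(285+310/8-.45,150+335/8-.45),.103); print(w2b(p))
print(goto(b2w(-.0378,-.128,.13),YAW),goto(b2w(-.0378,-.128,.076),YAW))
```

```text
[-0.0375413  -0.12645984  0.103     ]
(array([90.2,  1.5,  0.2]), array([10.15,  0.02, -0.05])) (array([144.2,   1.4,   0.2]), array([10.15,  0.02, -0.05]))
```

Request:
send_rows(
  plan=[
    [0, 1.5, -0.5, 5, 0, 0],
    [0, 1.5, -0.5, 10, 0, 0],
    [30, 1.5, -0.5, 10, 0, 0],
    [60, 1.5, -0.5, 10, 0, 0],
    [85, 1.5, -0.5, 10, 0, 0],
    [105, 1.5, -0.5, 10, 0, 0],
    [120, 1.5, -0.5, 10, 0, 0],
    [132, 1.5, -0.5, 10, 0, 0],
    [140, 1.5, -0.5, 10, 0, 0],
    [144, 1.5, -0.5, 10, 0, 0],
  ],
  claw=60,
)

```text
clock: 17.8
tcp_pos: [0.5792, -0.1446, 0.0761]
orientation: [0.507, 0.493, 0.507, -0.493]
wrist_force: [-0.4, 0.4, 0.7]
finger_gap: 0.0605
```

Run:
```python
from h import *
Rt,t=tool(); print(w2b(t), get_state()["wrist_force"])
print(goto(b2w(-.0378,-.127,.076),YAW))
d=grab("wrist","w11"); np.savez("w11.npz",**d);d=grab("scene"); crop(d,290,200,110,80,7,"sc11")
```

```text
[-0.03838651 -0.12705698  0.07611495] [-0.37490416  0.42498427  0.66320557]
(array([ 0.1,  0.6, -0.1]), array([ 0.01,  0.01, -0.01]))
```

View pics/w11.png

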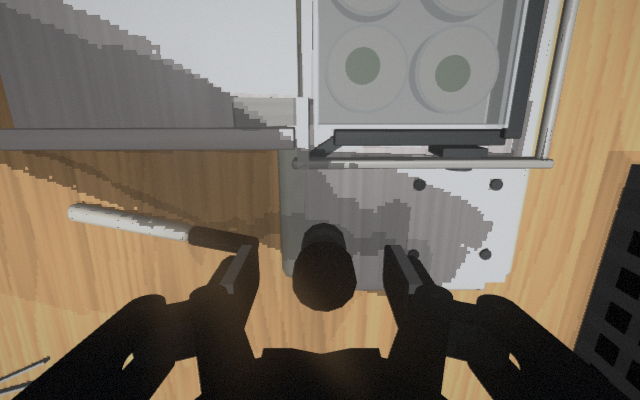

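View pics/sc11.png

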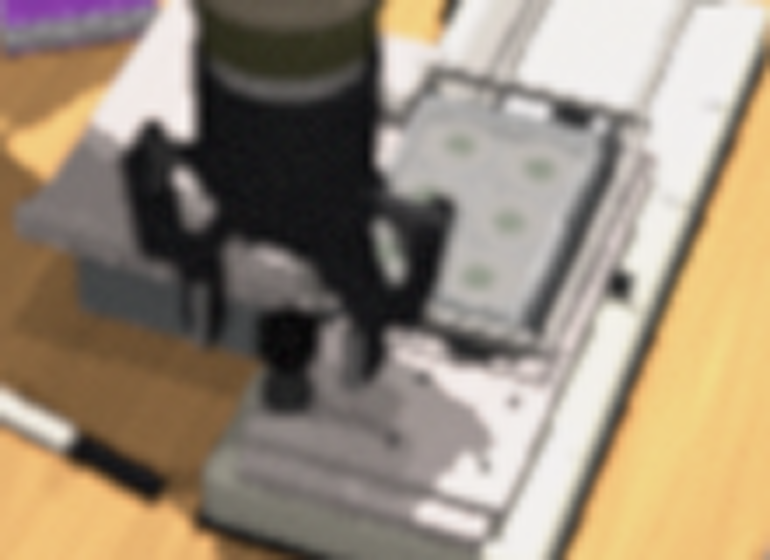

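Request:
send_rows(
  plan=[
    [0, 0, 0, 0, 0, 0],
    [0, 0, 0, 0, 0, 0],
    [0, 0, 0, 0, 0, 0],
    [0, 0, 0, 0, 0, 0],
    [0, 0, 0, 0, 0, 0],
    [0, 0, 0, 0, 0, 0],
    [0, 0, 0, 0, 0, 0],
    [0, 0, 0, 0, 0, 0],
    [0, 0, 0, 0, 0, 0],
    [0, 0, 0, 0, 0, 0],
  ],
  claw=15,
  newtons=50,
)

```text
clock: 19.15
tcp_pos: [0.5805, -0.1448, 0.0773]
orientation: [0.508, 0.494, 0.506, -0.492]
wrist_force: [4.5, 0.5, 6.2]
finger_gap: 0.026
```

Run:
```python
from h import *
Rt,t=tool(); print(w2b(t), get_state()["wrist_force"],get_state()["finger_gap"])
d=grab("wrist","w12"); np.savez("w12.npz",**d)
```

```text
[-0.03712839 -0.1273264   0.07727511] [4.53795238 0.52335502 6.18897947] 0.02596143774924285
```

View pics/w12.png

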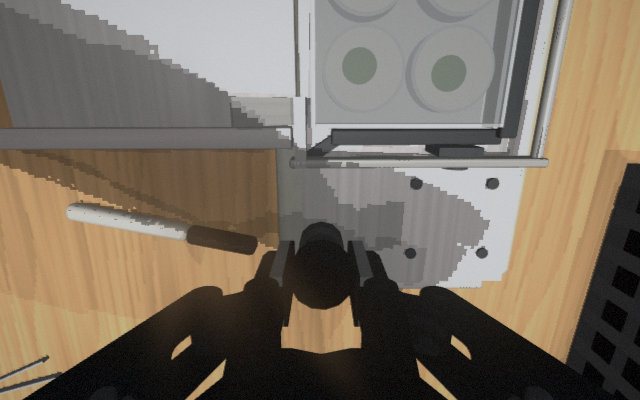

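Request:
send_rows(
  plan=[
    [-2, 1, 0, 0, 0, 0],
    [-4, 1, 0, 0, 0, 0],
    [-6, 1, 0, 0, 0, 0],
    [-8, 1, 0, 0, 0, 0],
    [-10, 1, 0, 0, 0, 0],
    [-12, 1, 0, 0, 0, 0],
    [-13, 1, 0, 0, 0, 0],
    [-13, 1, 0, 0, 0, 0],
    [-13, 1, 0, 0, 0, 0],
    [-13, 1, 0, 0, 0, 0],
  ],
)

```text
clock: 20.45
tcp_pos: [0.5803, -0.1447, 0.0877]
orientation: [0.507, 0.493, 0.507, -0.493]
wrist_force: [7.5, -1.4, -7.0]
finger_gap: 0.0261
```

Run:
```python
from h import *
Rt,t=tool(); print(w2b(t), get_state()["wrist_force"],get_state()["finger_gap"], np.round(Rt,4))
d=grab("wrist","w13"); np.savez("w13.npz",**d);d=grab("scene"); crop(d,290,200,110,80,7,"sc13")
```

```text
[-0.03723922 -0.12721452  0.08770501] [ 7.53721884 -1.43812963 -6.96056813] 0.026148316810989232 [[-4.000e-04  9.996e-01  2.770e-02]
 [ 1.000e-04  2.770e-02 -9.996e-01]
 [-1.000e+00 -4.000e-04 -1.000e-04]]
```

View pics/w13.png

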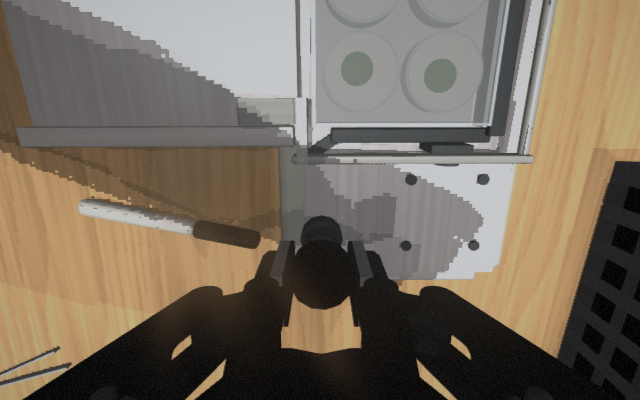

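View pics/sc13.png

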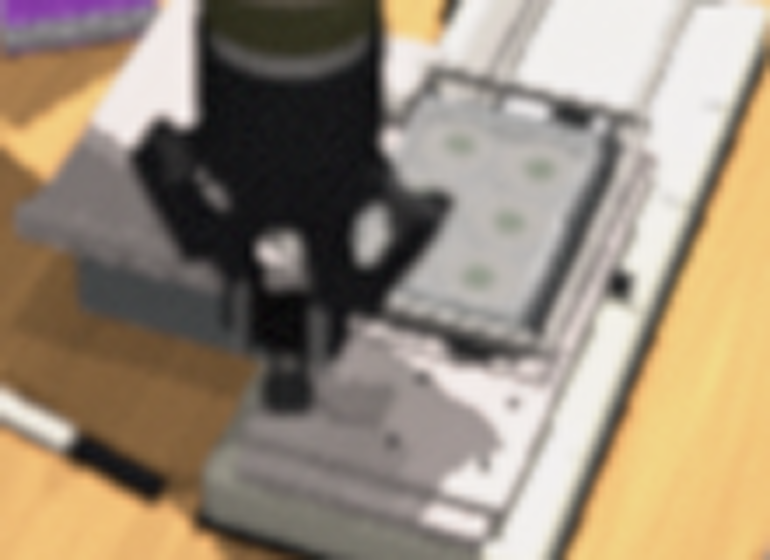

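Request:
send_rows(
  plan=[
    [0, 0, -4, 0, 0, 0],
    [0, 0, -12, 0, 0, 0],
    [0, 0, -21, 0, 0, 0],
    [0, 0, -30, 0, 0, 0],
    [0, 0, -39, 0, 0, 0],
    [0, 0, -48, 0, 0, 0],
    [0, 0, -57, 0, 0, 0],
    [0, 0, -65, 0, 0, 0],
    [0, 0, -71, 0, 0, 0],
    [0, 0, -75, 0, 0, 0],
  ],
)

```text
clock: 21.8
tcp_pos: [0.578, -0.0698, 0.0877]
orientation: [0.507, 0.493, 0.507, -0.493]
wrist_force: [7.0, -1.7, -7.6]
finger_gap: 0.0262
```

Run:
```python
from h import *
Rt,t=tool(); print(w2b(t), get_state()["wrist_force"],get_state()["finger_gap"])
d=grab("wrist","w14"); np.savez("w14.npz",**d);d=grab("scene"); crop(d,290,190,110,80,7,"sc14")
```

```text
[-0.03744989 -0.05222601  0.08771457] [ 7.02298535 -1.69850501 -7.63745124] 0.026164440171837937
```

View pics/w14.png

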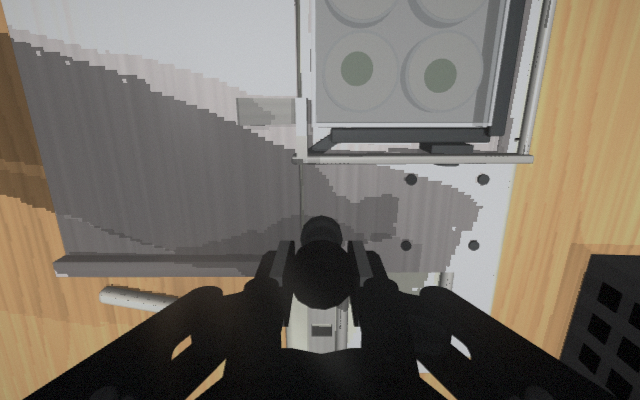

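View pics/sc14.png

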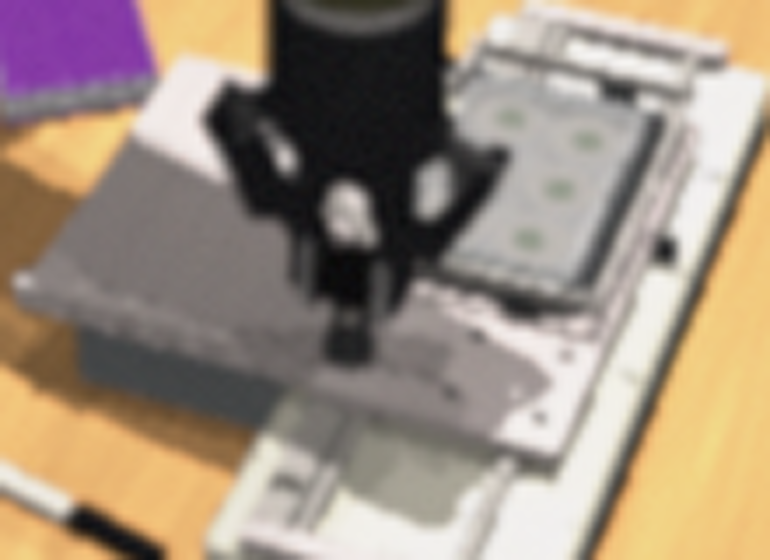

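Request:
send_rows(
  plan=[
    [2, 0, 0, 0, 0, 0],
    [3, 0, 0, 0, 0, 0],
    [4, 0, 0, 0, 0, 0],
    [5.5, 0, 0, 0, 0, 0],
    [7, 0, 0, 0, 0, 0],
    [8.5, 0, 0, 0, 0, 0],
    [10, 0, 0, 0, 0, 0],
    [11.5, 0, 0, 0, 0, 0],
    [12, 0, 0, 0, 0, 0],
    [12, 0, 0, 0, 0, 0],
  ],
)

```text
clock: 23.15
tcp_pos: [0.5781, -0.0695, 0.0773]
orientation: [0.507, 0.493, 0.507, -0.493]
wrist_force: [4.8, 1.8, 2.5]
finger_gap: 0.0259
```

Run:
```python
from h import *
Rt,t=tool(); print(w2b(t), get_state()["wrist_force"],get_state()["finger_gap"])
```

```text
[-0.03736027 -0.05194953  0.07733314] [4.75725372 1.84486056 2.45488474] 0.025875278116958222
```

Request:
send_rows(
  plan=[
    [0, 0, 0, 0, 0, 0],
    [0, 0, 0, 0, 0, 0],
    [0, 0, 0, 0, 0, 0],
    [0, 0, 0, 0, 0, 0],
    [0, 0, 0, 0, 0, 0],
    [-15, 0, 0, 0, 0, 0],
    [-40, 0, 0, 0, 0, 0],
    [-80, 0, 0, 0, 0, 0],
    [-120, 0, 0, 0, 0, 0],
    [-140, 0, 0, 0, 0, 0],
  ],
  claw=60,
)

```text
clock: 24.4
tcp_pos: [0.5791, -0.0698, 0.2213]
orientation: [0.508, 0.494, 0.505, -0.492]
wrist_force: [0.9, -0.3, -0.4]
finger_gap: 0.0602
```

Run:
```python
from h import *
Rt,t=tool(); print(w2b(t), get_state()["wrist_force"],get_state()["finger_gap"])
d=grab("wrist","w16"); np.savez("w16.npz",**d);s=grab("scene"); crop(s,290,190,110,80,7,"sc16");v=grab("side"); crop(v,215,120,135,95,6,"sd16")
f=d["frame"]; m=(f.max(2)<50).astype(np.uint8); m[225:]=0
n,l,st,c=cv2.connectedComponentsWithStats(m)
for i in range(1,n):
  if st[i,4]>300: print(st[i],c[i], w2b(ray(d,c[i],.093)))
```

```text
[-0.03637974 -0.0522965   0.22131729] [ 0.85518912 -0.2569976  -0.37658964] 0.060220838501326986
[304 170  31  37 878] [318.98177677 188.90432802] [-0.03772639 -0.05149043  0.093     ]
[ 495  204  145   21 2574] [562.83954934 215.36674437] [ 0.18496389 -0.07679133  0.093     ]
```

View pics/w16.png

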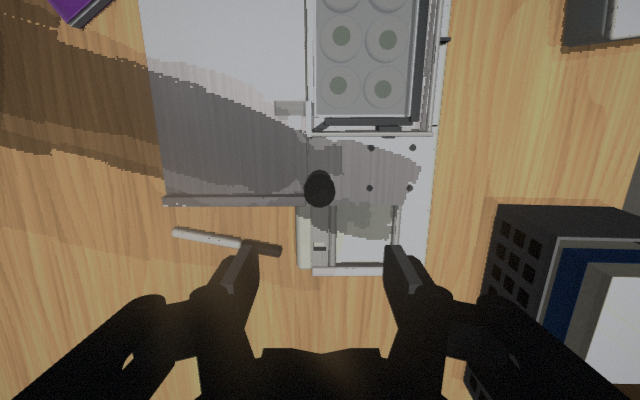

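View pics/sd16.png

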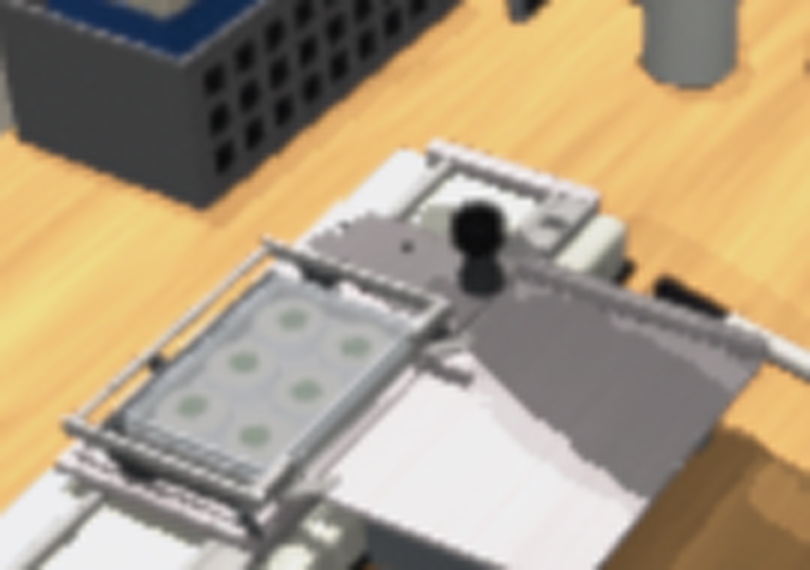

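View pics/sc16.png

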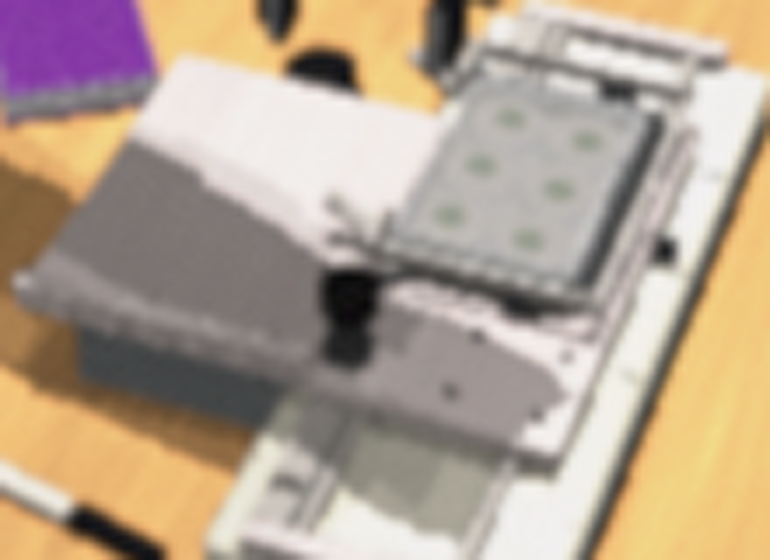

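```bash
python3 -c "
from workcell import job; print(job.hand_in())"
```

```text
the job is handed in; nothing more can be done
None
```

The plate is in the nest with the latch shut behind it. The carriage is one notch over with the plunger down, and I handed the job in at about 24.5 s; it reports no verdict.

**What I did:**
1. I pushed the plate sideways until it lay against the fence.
2. I slid it along the ledge with two fingers on its rear edge, so that its front edge lifted the latch.
3. Partway in I backed off and closed the fingers to 10 mm, because the gripper's knuckles had only a few millimetres over the raised noses. I then pushed the plate home to the back stop, and the latch fell behind it.
4. I gripped the knob, pulled it up about 11 mm, moved the carriage 75 mm, lowered the knob and let go.

**Last checks:**
- **Carriage:** the knob moved 75.2 mm between the wrist pictures, measured from its centre.
- **Plunger:** before release, the tool was at the same height (77.3 mm) as when the pin sat in the first notch. After release the knob looked the same size in the wrist picture as it had when down.
- **Plate and latch:** in the scene and side pictures the plate lies flat in the nest and the latch hangs shut.
- **Robot:** the arm is clear, with its fingertips about 220 mm above the desk.

**Not measured:** I judged the latch angle and the plate's last millimetres only from the pictures and the push. The final push stopped against only about 2 N, so contact with the back stop is not certain. I saw no sign of touching the latch, but have no direct reading of it. I did not measure how far the bystanders moved; the ones in view look undisturbed.

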